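# Washed fluff filters into the drying cabinet

### The job

Dry the washed fluff filters that stand on the draining mat: swing the drying cabinet's door wide open, hang every filter astride the rail on the inside of the door, then shut the door fully with the filters hanging inside, and last turn the timer knob on top of the cabinet clockwise to its end stop. Leave the detergent bottle, the mug and the coin tray where they stand.

Things in the scene. Friction and masses are not known exactly. Their poses are not given: they have to be found in the camera images.
- cabinet: White counter-top drying cabinet, fixed, 260 mm deep (x, with the door), 290 mm wide (y), 235 mm high, walls 12 mm, open only behind its door. Origin: centre of its underside; its -x axis points out of the front (the door), z up. It stands in a different place, turned a little, at each start.
- door (a joint): Cabinet door, rad: 0 shut, up to 1.9 as it swings out towards the robot, clockwise seen from above, about an upright hinge at the cabinet's front left (+y) edge. Friction 0.12 N m holds it where it is left. Panel 15 mm thick, reaching 288 mm from the hinge, its top 231 mm above the counter; a rail is fixed on its inner face.
- door_handle (a point): Grip point, 200 mm above the counter, on the door's upright round steel bar handle: 11 mm thick, from 135 to 225 mm above the counter, axis 35 mm in front of the outer face and 260 mm along the door from the hinge. Pinch it from above across y. Frame turns with the door: x from outer to inner face, y along the door to the hinge, z up.
- door_hinge (a point): Point on the door's upright hinge axis, which lies in the plane of the door's outer face; turns with the door, axes as door_handle.
- rail_mid (a point): Middle of the axis of the level round steel rail (14 mm thick) on the door's inner face, 148 mm above the counter and 60 mm from that face. Axes as door_handle: y along the rail, x away from the inner face. Brackets to the door end the rail 111 mm either side of this point, so a filter's middle can lie up to 75 mm either side: room for three filters side by side.
- timer (a joint): Timer knob, rad: grows clockwise seen from above, 0 to its end stop at 2.4; friction (0.05 N m) keeps it where it is left. At 0 its grip bar lies along the cabinet's x axis.
- timer_grip (a point): Grip point of the timer knob on the cabinet's top, on its upright axis: black knob on a 72 mm round base, with an upright grip bar 46 mm long, 14 mm thick and 32 mm high; this point is 7 mm below the bar's top. x of this frame runs along the grip bar and turns with it.
- mat: Dark rubber draining mat, fixed, 270 x 310 x 4 mm, lying on the counter; origin at the centre of its underside.
- filter1: Dryer fluff filter: rigid white plastic tent with two dark mesh sides, standing on its grey weighted feet on the mat. 58 mm long at the feet (x, along the ridge), 91 mm wide at the feet (y), 130 mm high, 160 g. Origin: middle between the feet. Ridge from 83 to 91 mm above the origin; on it a grip fin 36 mm long (x), 14 thick (y), from 91 to 131 mm. None if absent.
- filter2: Second filter, exactly like filter1 (two or three of the four are there; an absent one reads None from the start). Inside, the tent is 26 mm wide (y) just under the ridge and widens downwards to about 73 mm. Hanging on the rail its x lies along the rail and its ridge's underside rests on top of the rail, so that its origin is 76 mm below the rail's axis.
- filter3: Third filter, exactly like filter1 and filter2, or absent (None).
- filter4: Fourth filter, exactly like filter1 and filter2, or absent (None).
- detergent: Bystander: white detergent bottle, 72 mm across, 170 mm high; origin at the centre of its underside. Leave it alone.
- mug: Bystander: white mug, 80 mm across, 90 mm high; origin at the centre of its underside. Leave it alone.
- coin_tray: Bystander: grey coin tray, 110 x 80 x 25 mm; origin at the centre of its underside. Leave it alone.
There are look-alikes about, which are no part of the job. What is shaped like the filter2 but red is not meant.

How it is judged (in metres and radians):
On the way, in this order (a step that is already met when the one before it is completed fails the run):
1. the cabinet's door is swung wide open (more than 1.2 rad) (value of joint door above 1.2 rad), for 0.2 s.
2. every filter hangs astride the rail inside the door and is released (x of filter1 in the frame of rail_mid between -0.045 and 0.045 m and z of filter1 in the frame of rail_mid between -0.088 and -0.05 m and y of filter1 in the frame of rail_mid between -0.112 and 0.112 m and angle between each of filter1, filter2, filter3, filter4's own z axis and vertical below 0.5 rad and x of filter2 in the frame of rail_mid between -0.045 and 0.045 m and z of filter2 in the frame of rail_mid between -0.088 and -0.05 m and y of filter2 in the frame of rail_mid between -0.112 and 0.112 m and x of filter3 in the frame of rail_mid between -0.045 and 0.045 m and z of filter3 in the frame of rail_mid between -0.088 and -0.05 m and y of filter3 in the frame of rail_mid between -0.112 and 0.112 m and x of filter4 in the frame of rail_mid between -0.045 and 0.045 m and z of filter4 in the frame of rail_mid between -0.088 and -0.05 m and y of filter4 in the frame of rail_mid between -0.112 and 0.112 m and contact force between the fingers and filter1 below 0.2 N and contact force between the fingers and filter2 below 0.2 N and contact force between the fingers and filter3 below 0.2 N and contact force between the fingers and filter4 below 0.2 N), for 0.3 s.
3. the door is shut (within 0.06 rad) with every filter on the rail (value of joint door below 0.06 rad and x of filter1 in the frame of rail_mid between -0.045 and 0.045 m and z of filter1 in the frame of rail_mid between -0.088 and -0.05 m and y of filter1 in the frame of rail_mid between -0.112 and 0.112 m and angle between each of filter1, filter2, filter3, filter4's own z axis and vertical below 0.5 rad and x of filter2 in the frame of rail_mid between -0.045 and 0.045 m and z of filter2 in the frame of rail_mid between -0.088 and -0.05 m and y of filter2 in the frame of rail_mid between -0.112 and 0.112 m and x of filter3 in the frame of rail_mid between -0.045 and 0.045 m and z of filter3 in the frame of rail_mid between -0.088 and -0.05 m and y of filter3 in the frame of rail_mid between -0.112 and 0.112 m and x of filter4 in the frame of rail_mid between -0.045 and 0.045 m and z of filter4 in the frame of rail_mid between -0.088 and -0.05 m and y of filter4 in the frame of rail_mid between -0.112 and 0.112 m), for 0.3 s.
4. the timer is turned clockwise to its end stop, with the door shut (value of joint timer above 2.3 rad and value of joint door below 0.06 rad), for 0.2 s.
At the end, for the whole second after the job is handed in: Every filter that was there hangs astride the rail inside the door (its origin 50 to 88 mm below the rail's axis and within 45 mm across it, tilted less than 0.5 rad), at rest; the door is shut within 0.06 rad; the timer stands at its clockwise end stop (above 2.3 of 2.4 rad) (all of step 4 and x of filter1 in the frame of rail_mid between -0.045 and 0.045 m and z of filter1 in the frame of rail_mid between -0.088 and -0.05 m and y of filter1 in the frame of rail_mid between -0.112 and 0.112 m and angle between each of filter1, filter2, filter3, filter4's own z axis and vertical below 0.5 rad and x of filter2 in the frame of rail_mid between -0.045 and 0.045 m and z of filter2 in the frame of rail_mid between -0.088 and -0.05 m and y of filter2 in the frame of rail_mid between -0.112 and 0.112 m and x of filter3 in the frame of rail_mid between -0.045 and 0.045 m and z of filter3 in the frame of rail_mid between -0.088 and -0.05 m and y of filter3 in the frame of rail_mid between -0.112 and 0.112 m and x of filter4 in the frame of rail_mid between -0.045 and 0.045 m and z of filter4 in the frame of rail_mid between -0.088 and -0.05 m and y of filter4 in the frame of rail_mid between -0.112 and 0.112 m and linear speed of each of filter1, filter2, filter3, filter4 below 0.03 m/s); the robot touches nothing.
It fails at once if the detergent is shifted by more than 40 mm or tipped over (distance of detergent from where it was at the start of the episode above 0.04 m or angle between detergent's own z axis and vertical above 0.5 rad).
It fails at once if the mug is shifted by more than 40 mm or tipped over (distance of mug from where it was at the start of the episode above 0.04 m or angle between mug's own z axis and vertical above 0.5 rad).
It fails at once if the coin tray is shifted by more than 40 mm or tipped over (distance of coin_tray from where it was at the start of the episode above 0.04 m or angle between coin_tray's own z axis and vertical above 0.5 rad).
Of filter1, filter2, filter3, filter4 only 2 to 3 are there at a start; the rules pass over those that are not, and their reading is None.
At some moment in a run one of filter1, filter2, filter3, filter4 may be knocked a few centimetres aside while the robot is not near it.
Once in a run the grip may slacken for a moment while it holds something.
It also fails if it takes over 200 s, if anything falls off the work surface, if the arm or the gripper's body presses on something with over 40 N, if the wrist force passes 120 N, or if a joint passes its speed limit or range.

### The arm

A 6-joint arm with a two-finger parallel gripper is mounted at the origin on the work surface. World frame = base frame: x ahead of the robot, y to its left, z up, the work surface at z = 0. Lengths are in mm, angles in rad, forces in N, time in s.
With the tool pointing down it reaches from about 350 to 875 mm from the base axis. Payload 4.2 kg.
Tool frame: the origin (TCP) lies midway between the tips of the shut fingers; the grasp point (between the pads) lies 19 mm behind it (arm.tcp_to_grasp is the distance from the TCP to the grasp point, in mm); z points along the fingers, y is the line along which they close (so a half turn about z gives the same grasp; the last joint's range is limited). The gripper opens to 85 mm and grips with 20 to 120 N. Pads are 22 mm wide; open, the fingers measure 114 mm over their backs; the gripper's body (76 mm by 85 mm) begins 54 mm behind the grasp point. The pads swing forward as they close: fully open they stand 13 mm farther back than shut.
Start: joints at [1.55, 0.385, 0.008, 0, -1.194, -0.259], TCP at [172.57, 600.682, 210.112] pointing down, gripper open.
Joint ranges: [-3.14, 3.14], [-1.21, 2.06], [-1.07, 1.41], [-3.16, 2.05], [-2.99, -0.16], [-3.1, 3.1]. Speed limits (rad/s): [2.79, 2.79, 3.14, 3.14, 3.14, 3.14].

### API

Orientations are given as a unit quaternion [x, y, z, w].
In Python, from bench import arm, get_image gives the robot as it stands.
- The arm moves only by the tool drive_tool, never from a script. Its argument "deltas" is a list of rows, each a list of 2 entries, a list of its own where there are three numbers: the shift along the tool's x, y, z in cm, then the turn, a rotation vector about the tool's x, y, z in degrees. In form: [[[x, y, z], [ax, ay, az]], ...]. A call has 1 to 12 rows; each row shifts and turns the commanded pose from where the row before left it, along the tool's axes as they then stand; what a row does not reach is not made up. A row lasts 1/10 s, in which the tool goes at most 50 mm and 8.59 degrees, less where a joint would pass 70% of its speed; a pose out of reach is approached as far as the arm can. A call with a gripper value outside its range is refused whole. "claw" is the finger opening in cm, from 0 to 8.54, set as the call begins (left out, the last holds). The fingers move at their own pace and stop on an object; the grip force is fixed at half the most. Time passes only in rows, so rows that do not move let the fingers close. It gives the time, the measured TCP pose, the force, the opening and the grip force at its end, in the units of the state.
- arm.read_state(): the state, without advancing time (a new reading comes with each control period).
- get_image(name): name is "scene" or "top"; returns a dict with "img" (400x640x3 uint8, red, green, blue), "fx", "fy", "cx", "cy" (pixels), "eye" and "orientation" of the camera in the world. Camera axes: x right, y down, z forward; pixel columns grow to the right and rows downward; lengths in mm; the calibration is good to about 2 mm. A picture is of the moment at which its call begins. There is no depth.
- arm.job_done(): hands the job in; it is judged then, once.
The state is a dict: "clock": time; "joints": joint angles; "joint_vel": joint speeds; "joint_efforts": joint torques, N m; "position": TCP position; "ee_rot": TCP orientation; "contact_force": force on the tool from outside, world axes, zero at the start; "wrist_torque": the same for the moment, N m; "gripper_width": finger opening in mm; "grasp_force": force on a finger pad.
Only numpy, scipy, OpenCV 4.12 (cv2) and the standard library are available. Lean on these libraries where they do the work, as an engineer would, in place of code of your own. Each camera call takes 0.05 s, during which the arm holds its last target. There are 200 camera calls.

## Working session

There is one attempt and no reset: what is moved stays moved. The work goes in short steps, Python scripts to look and compute and a tool call to move; the robot and the scene stay as the last step left them, time stands still between calls to the robot, and variables do not carry over. Pictures are saved under pics/ and viewed, at most 14 in all, crops included, and the job is handed in when it is done.

Besides the shell and the picture viewer there is one more tool, called after "Call:" as a command line: name --argument value ..., lists and objects as JSON in quotes. drive_tool: Moves the arm, as the interface text tells. Its arguments: {"type":"object","properties":{"deltas":{"type":"array"},"claw":{"type":"number"}},"required":["deltas"]}

```bash
mkdir -p pics; ls
cat > h.py <<'E'
import numpy as np,cv2
from scipy.spatial.transform import Rotation as R
from bench import arm,get_image
def cap(n,f=None):
    d=get_image(n)
    if f: cv2.imwrite('pics/'+f,d['img'][:,:,::-1])
    return d
def ray(d,u,v):
    r=R.from_quat(d['orientation']).apply([(u-d['cx'])/d['fx'],(v-d['cy'])/d['fy'],1]); return np.array(d['eye']),r
def onz(d,u,v,z):
    e,r=ray(d,u,v); return e+r*(z-e[2])/r[2]
def proj(d,p):
    c=R.from_quat(d['orientation']).inv().apply(np.array(p)-d['eye']); return c[0]/c[2]*d['fx']+d['cx'],c[1]/c[2]*d['fy']+d['cy']
E
python3 - <<'E'
from h import *
for n in ('top','scene'):
    d=cap(n,n+'0.png'); print(n,d['fx'],d['cx'],d['cy'],d['eye'],R.from_quat(d['orientation']).as_matrix().round(3).tolist())
print(arm.read_state())
E
```

```text
pics
top 422.5513153004182 318.2173804051428 198.42057763768432 [ 295.7780885  -107.2731732  1245.89034423] [[-0.008, -0.98, 0.198], [-1.0, 0.006, -0.014], [0.013, -0.198, -0.98]]
scene 379.37150940538805 317.79624489888647 201.52204438377092 [1148.27613858 -198.5444005   824.42546071] [[0.093, 0.698, -0.71], [0.995, -0.052, 0.08], [0.019, -0.714, -0.7]]
{'clock': 0.1, 'joints': array([ 1.54959336e+00,  3.85455785e-01,  6.72643961e-03, -4.54208396e-04,
       -1.19400325e+00, -2.58601204e-01]), 'joint_vel': array([ 0.00063382, -0.00183713,  0.00323538,  0.00182155,  0.00152305,
       -0.00110812]), 'joint_efforts': array([-1.22174301e-04, -3.93317270e+01,  1.88930798e+01,  4.19789851e+00,
       -2.59839479e-03,  4.22852708e-06]), 'position': array([172.42776563, 600.13607358, 209.12847216]), 'ee_rot': array([ 9.90217485e-01, -1.39529035e-01, -9.49591594e-05,  9.86321076e-04]), 'contact_force': array([ 0.15557576, -0.58624724, -0.07535816]), 'wrist_torque': array([-0.03824719,  0.02361582, -0.01088113]), 'grasp_force': 0.0, 'gripper_width': 85.59720244536769}
```

View pics/top0.png

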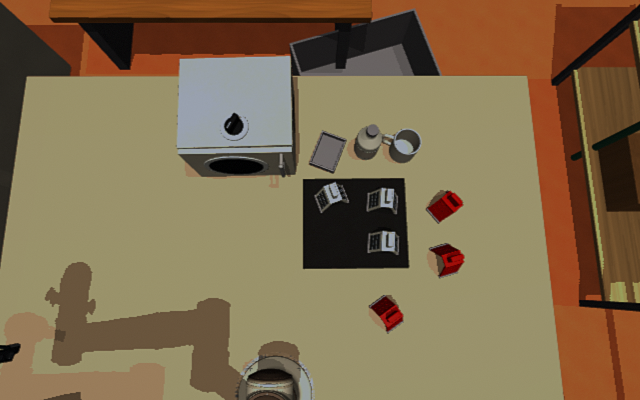

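View pics/scene0.png

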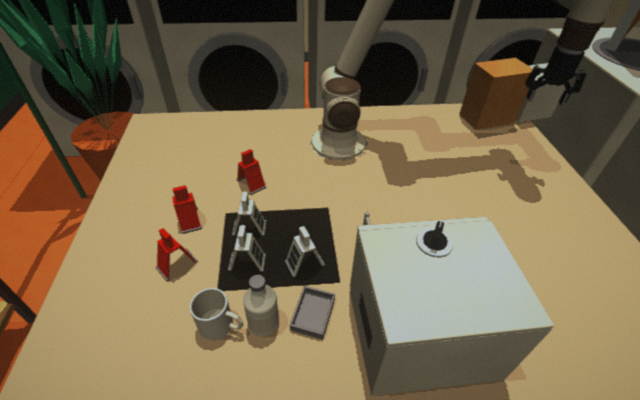

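The top view shows the cabinet (top corners about (179,60), (291,56), (293,149), (177,149)) with the knob at (234,125) and the handle near (283,163). The three white filters are at (331,196), (382,199) and (383,242), and the red look-alikes are to their right. I'll zoom in to get accurate numbers.

Run:
```python
from h import *
d=cap('top'); im=d['img'][:,:,::-1]
a=cv2.resize(im[50:180,170:300],None,fx=4.5,fy=4.5,interpolation=cv2.INTER_CUBIC)
cv2.imwrite('pics/c1.png',a)
b=cv2.resize(im[175:275,300:412],None,fx=6,fy=6,interpolation=cv2.INTER_CUBIC)
cv2.imwrite('pics/c2.png',b)
for n,c in dict(c1=(179,60),c2=(291,56),c3=(293,149),c4=(177,149),knob=(234,125)).items(): print(n,onz(d,*c,235).round(1))
for c in ((304,179),(404,179),(409,268),(304,268)): print('mat',onz(d,*c,4).round(1))
for c in ((334,193),(383,194),(384,238)): print('fin',onz(d,*c,135).round(1))
```

```text
c1 [870.  237.4 235. ]
c2 [881.1 -53.8 235. ]
c3 [626.7 -59.9 235. ]
c4 [627.9 228.7 235. ]
knob [690.6  89.1 235. ]
mat [607.3 -82.6   4. ]
mat [ 605.7 -386.     4. ]
mat [ 339.  -387.6    4. ]
mat [341.4 -82.1   4. ]
fin [ 535.2 -165.8  135. ]
fin [ 531.7 -297.9  135. ]
fin [ 413.  -295.9  135. ]
```

View pics/c1.png

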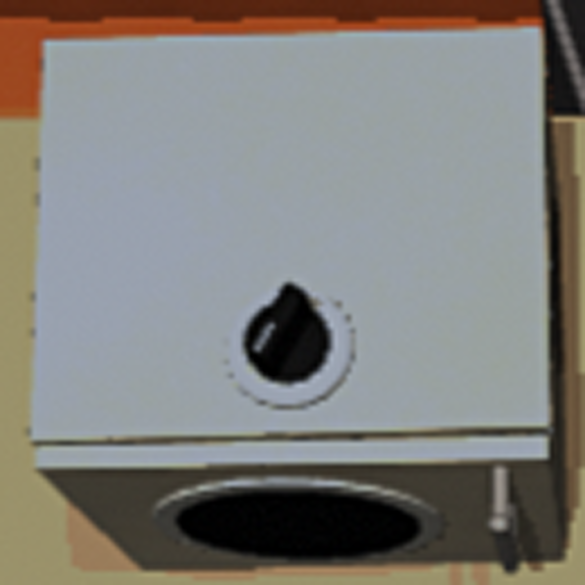

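View pics/c2.png

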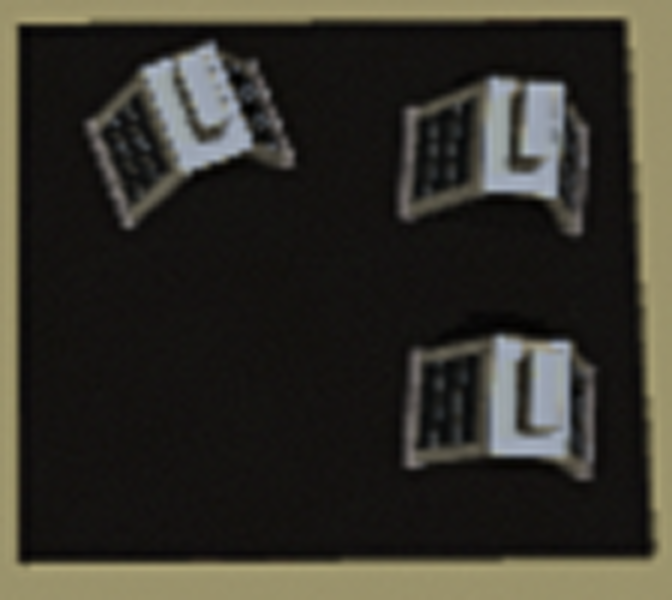

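Run:
```python
from h import *
d=cap('top')
f1=lambda x,y:(170+(x+.5)/4.5-.5,50+(y+.5)/4.5-.5)
f2=lambda x,y:(300+(x+.5)/6-.5,175+(y+.5)/6-.5)
P=lambda n,f,l,z:print(n,[onz(d,*f(*c),z)[:2].round(0).tolist() for c in l])
P('cabtop bl br fr fl',f1,[(45,40),(540,28),(547,430),(33,440)],235)
P('dooredge l r',f1,[(38,467),(548,458)],231)
P('handletop',f1,[(501,470)],225)
P('knobbase ctr',f1,[(290,347)],238)
P('bartop',f1,[(290,285),(262,345)],270)
P('finA',f2,[(185,67),(213,58),(230,120),(205,130)],135)
P('ridgeA',f2,[(143,73),(213,42),(250,150),(182,172)],95)
P('feetA',f2,[(88,122),(128,225),(292,165),(250,62)],8)
P('finB',f2,[(528,82),(562,84),(558,158),(525,155)],135)
P('ridgeB',f2,[(490,78),(562,82),(557,197),(485,190)],95)
P('feetB',f2,[(408,108),(402,216),(578,233),(585,125)],8)
P('finC',f2,[(530,350),(563,350),(562,432),(530,432)],135)
P('ridgeC',f2,[(495,337),(570,343),(570,458),(492,455)],95)
P('feetC',f2,[(410,350),(406,466),(590,478),(593,365)],8)
s=get_image('scene')
im=s['img'][:,:,::-1]
cv2.imwrite('pics/c3.png',cv2.resize(im[180:300,150:360],None,fx=3.8,fy=3.8,interpolation=cv2.INTER_CUBIC))
cv2.imwrite('pics/c4.png',cv2.resize(im[200:280,340:500],None,fx=5,fy=5,interpolation=cv2.INTER_CUBIC))
```

```text
cabtop bl br fr fl [[874.0, 236.0], [882.0, -50.0], [637.0, -55.0], [632.0, 229.0]]
dooredge l r [[618.0, 227.0], [622.0, -56.0]]
handletop [[617.0, -29.0]]
knobbase ctr [[685.0, 88.0]]
bartop [[708.0, 83.0], [674.0, 97.0]]
finA [[555.0, -156.0], [559.0, -169.0], [531.0, -176.0], [526.0, -165.0]]
ridgeA [[562.0, -139.0], [577.0, -172.0], [525.0, -188.0], [515.0, -156.0]]
feetA [[557.0, -113.0], [505.0, -133.0], [535.0, -215.0], [587.0, -195.0]]
finB [[548.0, -311.0], [547.0, -326.0], [513.0, -323.0], [514.0, -308.0]]
ridgeB [[559.0, -301.0], [556.0, -334.0], [502.0, -329.0], [506.0, -296.0]]
feetB [[563.0, -273.0], [509.0, -269.0], [499.0, -356.0], [554.0, -362.0]]
finC [[426.0, -307.0], [426.0, -321.0], [390.0, -319.0], [390.0, -305.0]]
ridgeC [[437.0, -298.0], [434.0, -332.0], [382.0, -330.0], [384.0, -295.0]]
feetC [[442.0, -271.0], [385.0, -267.0], [379.0, -356.0], [434.0, -360.0]]
```

View pics/c3.png

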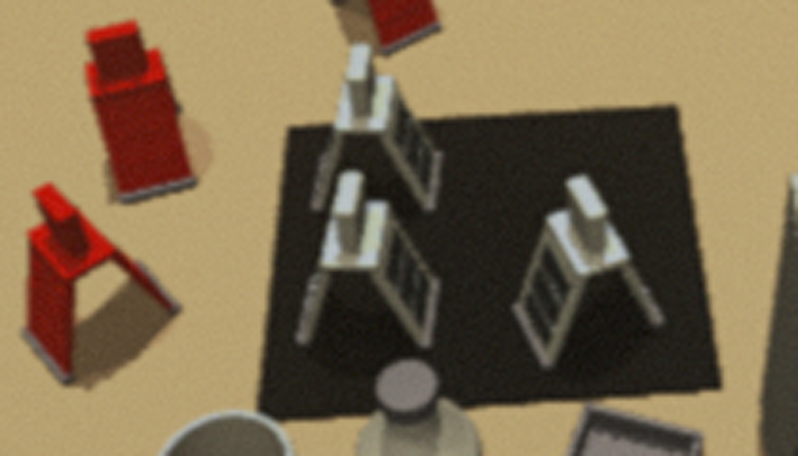

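View pics/c4.png

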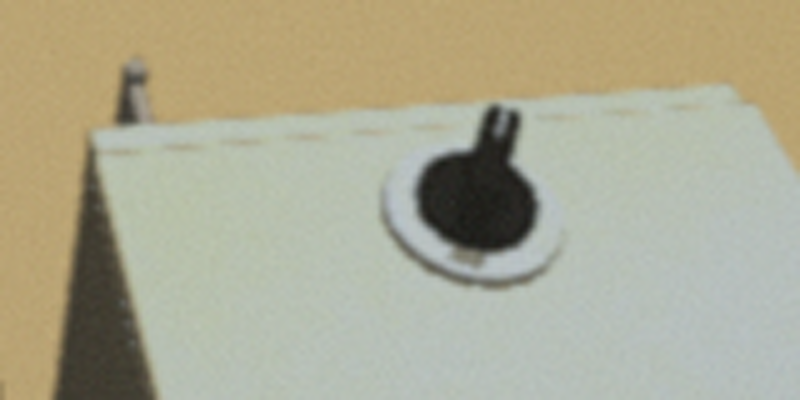

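Run:
```python
from h import *
d=cap('top');s=get_image('scene')
print(d['eye'])
f1=lambda x,y:(170+(x+.5)/4.5-.5,50+(y+.5)/4.5-.5)
for p in [(498,525),(501,470),(512,565)]: print(onz(d,*f1(*p),225).round(0),onz(d,*f1(*p),135).round(0))
f4=lambda x,y:(340+(x+.5)/5-.5,200+(y+.5)/5-.5)
for p in [(135,65),(135,60)]: print('sc',onz(s,*f4(*p),225).round(0))
for c in [(115,130),(735,87),(92,131)]: print('dooredge sc',onz(s,*f4(*c),231).round(0))
print('knob base sc',onz(s,*f4(475,212),238).round(0),'bartop near end',onz(s,*f4(500,110),270).round(0))
print('finA',onz(s,150+587/3.8,180+190/3.8,135).round(0),'B',onz(s,150+350/3.8,180+182/3.8,135).round(0),'C',onz(s,150+360/3.8,180+57/3.8,135).round(0))
hx=np.array([617.5,230.]);yaw=.024;a=np.array([np.cos(yaw),np.sin(yaw)]);b=np.array([-a[1],a[0]])
hd=hx-35*a-260*b; print('handle pred',hd,[proj(d,[*hd,z]) for z in (225,135)],proj(s,[*hd,225]))
st=arm.read_state(); print(st['clock'],R.from_quat(st['ee_rot']).as_matrix().round(2).tolist())
```

```text
[ 295.7780885  -107.2731732  1245.89034423]
[585. -28. 225.] [610. -21. 135.]
[617. -29. 225.] [645. -22. 135.]
[562. -36. 225.] [585. -29. 135.]
sc [583. -26. 225.]
sc [580. -26. 225.]
dooredge sc [625. -43. 231.]
dooredge sc [621. 231. 231.]
dooredge sc [625. -53. 231.]
knob base sc [686.  92. 238.] bartop near end [661. 102. 270.]
finA [ 544. -161.  135.] B [ 526. -310.  135.] C [ 410. -309.  135.]
handle pred [588.74948049 -30.76504296] [(np.float64(281.49672506910554), np.float64(164.80381673964044)), (np.float64(283.9032565982858), np.float64(173.97781511606485))] (np.float64(365.056286879602), np.float64(214.75030736983425))
0.35 [[0.96, -0.28, -0.0], [-0.28, -0.96, -0.0], [-0.0, 0.0, -1.0]]
```

Call:
drive_tool --deltas '[[[0,0,-4],[0,0,-8.1]],[[0,0,-4],[0,0,-8.1]],[[2.58,3.93,0],[0,0,0]],[[2.58,3.93,0],[0,0,0]],[[2.58,3.93,0],[0,0,0]],[[2.58,3.93,0],[0,0,0]],[[2.58,3.93,0],[0,0,0]],[[2.58,3.93,0],[0,0,0]],[[2.58,3.93,0],[0,0,0]],[[2.58,3.93,0],[0,0,0]],[[2.58,3.93,0],[0,0,0]],[[2.58,3.93,0],[0,0,0]]]' --claw 6

```text
clock: 1.55
position: [432.4, 206.7, 290.5]
ee_rot: [1.0, 0.002, 0.0, -0.0]
contact_force: [0.6, 0.5, -0.1]
gripper_width: 60.5
grasp_force: 0.0
```

Call:
drive_tool --deltas '[[[2.58,3.93,0],[0,0,0]],[[2.58,3.93,0],[0,0,0]],[[2.58,3.93,0],[0,0,0]],[[2.58,3.93,0],[0,0,0]],[[2.58,3.93,0],[0,0,0]],[[2.58,3.93,0],[0,0,0]],[[0,0,0],[0,0,0]]]'

```text
clock: 2.25
position: [589.0, -31.1, 288.7]
ee_rot: [1.0, -0.002, -0.001, 0.001]
contact_force: [0.8, -0.4, -0.5]
gripper_width: 60.1
grasp_force: 0.0
```

Run:
```python
from h import *
st=arm.read_state(); print(st['clock'],st['position'],st['joints'].round(2),R.from_quat(st['ee_rot']).as_matrix().round(3).tolist())
d=cap('top'); a=d['img'][100:220,220:350,::-1]
cv2.imwrite('pics/c5.png',cv2.resize(a,None,fx=4.5,fy=4.5,interpolation=cv2.INTER_CUBIC))
```

```text
2.25 [589.02965168 -31.0896297  288.70483729] [ 0.22  0.28  0.05  0.   -1.34  1.35] [[1.0, -0.003, -0.001], [-0.003, -1.0, -0.001], [-0.001, 0.001, -1.0]]
```

Call:
drive_tool --deltas '[[[-0.3,-0.2,2.0],[0,0,0]],[[0,0,2.5],[0,0,0]],[[0,0,2.5],[0,0,0]],[[0,0,2.5],[0,0,0]],[[0,0,1.3],[0,0,0]],[[0,0,0],[0,0,0]]]'

```text
clock: 2.9
position: [582.8, -24.3, 180.5]
ee_rot: [1.0, 0.002, -0.002, 0.0]
contact_force: [0.4, 0.3, 0.1]
gripper_width: 60.1
grasp_force: 0.0
```

Call:
drive_tool --deltas '[[[0,0,0],[0,0,0]],[[0,0,0],[0,0,0]],[[0,0,0],[0,0,0]],[[0,0,0],[0,0,0]],[[0,0,0],[0,0,0]],[[0,0,0],[0,0,0]]]' --claw 0

```text
clock: 3.5
position: [584.1, -27.1, 183.7]
ee_rot: [1.0, 0.001, 0.0, 0.002]
contact_force: [-0.9, -5.6, 3.5]
gripper_width: 8.5
grasp_force: 58.5
```

Call:
drive_tool --deltas '[[[-1.12,-0.17,0],[0,0,2.5]],[[-2.24,-0.39,0],[0,0,5]],[[-2.24,-0.39,0],[0,0,5]],[[-2.24,-0.39,0],[0,0,5]],[[-2.24,-0.39,0],[0,0,5]],[[-2.24,-0.39,0],[0,0,5]]]'

```text
clock: 4.1
position: [466.8, 17.3, 183.7]
ee_rot: [0.971, -0.238, -0.0, 0.002]
contact_force: [-3.4, -4.0, 7.0]
gripper_width: 8.9
grasp_force: 59.2
```

Call:
drive_tool --deltas '[[[-2.24,-0.39,0],[0,0,5]],[[-2.24,-0.39,0],[0,0,5]],[[-2.24,-0.39,0],[0,0,5]],[[-2.24,-0.39,0],[0,0,5]],[[-2.24,-0.39,0],[0,0,5]],[[-2.24,-0.39,0],[0,0,5]],[[-2.24,-0.39,0],[0,0,5]],[[-2.24,-0.39,0],[0,0,5]],[[-2.24,-0.39,0],[0,0,5]],[[-2.24,-0.39,0],[0,0,5]],[[-2.24,-0.39,0],[0,0,5]],[[-2.24,-0.39,0],[0,0,5]]]'

```text
clock: 5.3
position: [354.3, 254.9, 183.6]
ee_rot: [0.722, -0.692, -0.001, 0.002]
contact_force: [-11.2, -1.6, 9.2]
gripper_width: 8.5
grasp_force: 59.7
```

Call:
drive_tool --deltas '[[[0,0,0],[0,0,0]],[[0,0,0],[0,0,0]],[[0,0,0],[0,0,0]]]'

```text
clock: 5.6
position: [354.4, 255.4, 183.6]
ee_rot: [0.723, -0.69, -0.002, 0.001]
contact_force: [-16.1, 1.5, 12.8]
gripper_width: 8.8
grasp_force: 60.2
```

Call:
drive_tool --deltas '[[[0,0,0],[0,0,0]],[[0,0,0],[0,0,0]],[[0,0,0],[0,0,0]],[[0,0,-2],[0,0,0]],[[0,0,-3],[0,0,0]],[[0,0,-3],[0,0,0]],[[0,0,-4],[0,0,0]],[[0,0,-2],[0,0,0]],[[-3.0,2.5,0],[0,0,0]]]' --claw 3

```text
clock: 6.5
position: [333.5, 283.7, 325.8]
ee_rot: [0.721, -0.693, 0.0, -0.004]
contact_force: [0.2, 1.0, -0.1]
gripper_width: 30.0
grasp_force: 0.0
```

Call:
drive_tool --deltas '[[[0,0,0],[0,0,-8.37]],[[0,0,0],[0,0,-8.37]],[[0,0,0],[0,0,-8.37]],[[0,0,0],[0,0,-8.37]],[[0,0,0],[0,0,-8.37]],[[0,0,0],[0,0,-8.37]],[[0,0,0],[0,0,-8.37]],[[0,0,0],[0,0,-8.37]],[[0,0,0],[0,0,-8.37]],[[0,0,0],[0,0,-8.37]],[[3,3,0],[0,0,0]],[[3,4,0],[0,0,0]]]' --claw 6

```text
clock: 7.7
position: [386.9, 210.4, 322.0]
ee_rot: [1.0, -0.03, 0.0, 0.0]
contact_force: [1.0, -0.0, -0.0]
gripper_width: 59.9
grasp_force: 0.0
```

Call:
drive_tool --deltas '[[[0.45,4.32,0],[0,0,0]],[[0.45,4.32,0],[0,0,0]],[[0.45,4.32,0],[0,0,0]],[[0.45,4.32,0],[0,0,0]],[[0.45,4.32,0],[0,0,0]],[[0.45,4.32,0],[0,0,0]],[[0.45,4.32,0],[0,0,0]],[[0.45,4.32,0],[0,0,0]],[[0.45,4.32,0],[0,0,0]],[[0.45,4.32,0],[0,0,0]],[[0.45,4.32,0],[0,0,0]],[[0.45,4.32,0],[0,0,0]]]'

```text
clock: 8.9
position: [406.9, -312.9, 322.0]
ee_rot: [0.999, -0.032, 0.0, 0.0]
contact_force: [1.8, 0.5, 0.0]
gripper_width: 59.8
grasp_force: 0.0
```

Run:
```python
from h import *
st=arm.read_state(); print(st['clock'],st['position'],st['joints'].round(2),R.from_quat(st['ee_rot']).as_rotvec())
d=cap('top','top1.png'); im=d['img'][:,:,::-1]
v=np.vstack([cv2.resize(im[90:290,150:400],None,fx=3,fy=3,interpolation=cv2.INTER_CUBIC)])
cv2.imwrite('pics/c6.png',v)
s=cap('scene','sc1.png')
```

```text
8.9 [ 406.92762572 -312.90933471  322.04776125] [-0.34  0.13 -0.06  0.   -1.38  1.85] [ 3.13972914e+00 -1.00948072e-01  1.15767072e-04]
```

View pics/c6.png

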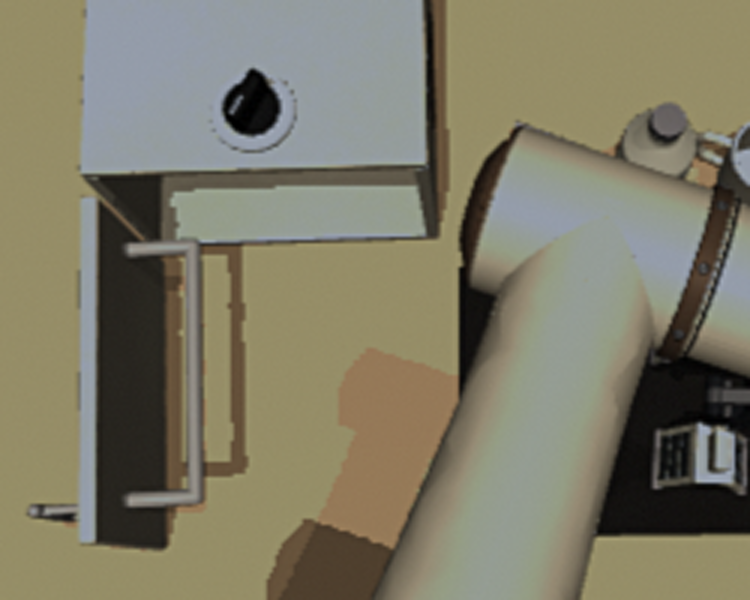

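View pics/sc1.png

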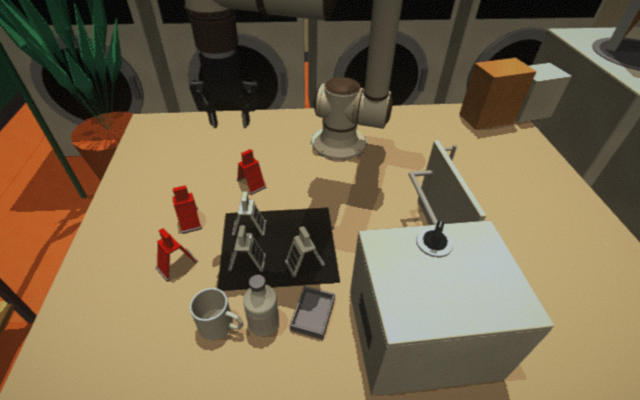

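The door is open; in the crop the rail runs from (193,245) to (193,495). The filters are where they were.

Run:
```python
from h import *
d=cap('top')
g=lambda x,y:(150+(x+.5)/3-.5,90+(y+.5)/3-.5)
P=lambda n,l,z:print(n,[onz(d,*g(*c),z)[:2].round(1).tolist() for c in l])
P('rail',[(194,243),(194,497)],148)
P('railedges x187/202',[(187,370),(202,370)],148)
P('door outer',[(82,199),(80,543)],231);P('door inner',[(98,198),(96,546)],231)
```

```text
rail [[595.4, 154.6], [370.1, 145.5]]
railedges x187/202 [[480.6, 156.0], [480.5, 143.0]]
door outer [[611.0, 229.0], [329.3, 214.3]]
door inner [[611.8, 215.8], [326.8, 201.7]]
```

Call:
drive_tool --deltas '[[[0.3,0,4],[0,0,0]],[[0,0,4.5],[0,0,0]],[[0,0,4.5],[0,0,0]],[[0,0,4.0],[0,0,0]],[[0,0,3],[0,0,0]],[[0,0,2.1],[0,0,0]],[[0,0,0],[0,0,0]],[[0,0,0],[0,0,0]]]'

```text
clock: 9.85
position: [410.9, -310.6, 101.9]
ee_rot: [1.0, -0.031, 0.0, 0.0]
contact_force: [0.6, -0.3, 1.0]
gripper_width: 59.8
grasp_force: 0.0
```

Call:
drive_tool --deltas '[[[0,0,0],[0,0,0]],[[0,0,0],[0,0,0]],[[0,0,0],[0,0,0]],[[0,0,0],[0,0,0]],[[0,0,0],[0,0,0]],[[0,0,0],[0,0,0]]]' --claw 0

```text
clock: 10.45
position: [411.2, -311.5, 102.1]
ee_rot: [1.0, -0.031, 0.001, 0.001]
contact_force: [0.5, -0.6, 5.2]
gripper_width: 12.3
grasp_force: 61.1
```

Call:
drive_tool --deltas '[[[0,0,-1],[0,0,0]],[[0,0,-2],[0,0,0]],[[0,0,-3],[0,0,0]],[[0,0,-4],[0,0,0]],[[0,0,-4],[0,0,0]],[[0,0,-3],[0,0,0]],[[0,0,-2],[0,0,0]],[[0,0,0],[0,0,0]]]'

```text
clock: 11.25
position: [411.1, -311.0, 293.8]
ee_rot: [0.999, -0.032, 0.002, 0.001]
contact_force: [1.1, -0.4, -1.7]
gripper_width: 12.4
grasp_force: 60.1
```

Call:
drive_tool --deltas '[[[0,0,0],[0,0,-6.1]],[[1.47,-4.16,0],[0,0,0]],[[1.47,-4.16,0],[0,0,0]],[[1.47,-4.16,0],[0,0,0]],[[1.47,-4.16,0],[0,0,0]],[[1.47,-4.16,0],[0,0,0]],[[1.47,-4.16,0],[0,0,0]],[[1.47,-4.16,0],[0,0,0]],[[1.47,-4.16,0],[0,0,0]],[[1.47,-4.16,0],[0,0,0]],[[1.47,-4.16,0],[0,0,0]],[[1.47,-4.16,0],[0,0,0]]]'

```text
clock: 12.45
position: [551.0, 154.9, 288.5]
ee_rot: [1.0, 0.022, -0.002, 0.001]
contact_force: [1.9, -0.4, -1.1]
gripper_width: 12.2
grasp_force: 60.1
```

Call:
drive_tool --deltas '[[[0,0,0],[0,0,0]],[[0,0,0],[0,0,0]],[[0,0,0],[0,0,0]]]'

```text
clock: 12.75
position: [551.2, 152.7, 289.6]
ee_rot: [1.0, 0.021, -0.002, 0.001]
contact_force: [-0.8, -0.6, -1.4]
gripper_width: 12.1
grasp_force: 60.1
```

Run:
```python
from h import *
st=arm.read_state(); print(st['clock'],st['position'],st['grasp_force'],st['gripper_width'],2*np.degrees(np.arctan2(st['ee_rot'][1],st['ee_rot'][0])))
s=cap('scene'); d=cap('top')
a=cv2.resize(s['img'][110:250,380:520,::-1],(400,400),interpolation=cv2.INTER_CUBIC)
b=cv2.resize(d['img'][130:280,150:300,::-1],(400,400),interpolation=cv2.INTER_CUBIC)
cv2.imwrite('pics/c7.png',np.hstack([a,b]))
```

```text
12.75 [551.23468341 152.6606263  289.64055955] 60.128599405288696 12.08152848831787 2.443583330109021
```

View pics/c7.png

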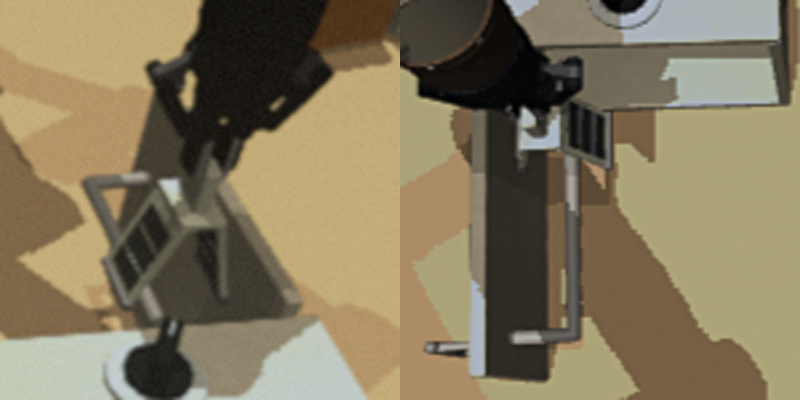

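Call:
drive_tool --deltas '[[[0,0,2.5],[0,0,0]],[[0,0,2.5],[0,0,0]],[[0,0,2.5],[0,0,0]],[[0,0,2],[0,0,0]],[[0,0,1.2],[0,0,0]],[[0,0,0.7],[0,0,0]],[[0,0,0],[0,0,0]],[[0,0,0],[0,0,0]]]'

```text
clock: 13.65
position: [552.8, 153.4, 178.2]
ee_rot: [1.0, 0.022, 0.001, -0.0]
contact_force: [0.4, -0.1, -1.9]
gripper_width: 12.2
grasp_force: 60.1
```

Call:
drive_tool --deltas '[[[0,0,0.4],[0,0,0]],[[0,0,0.3],[0,0,0]],[[0,0,0],[0,0,0]]]'

```text
clock: 13.95
position: [552.3, 153.5, 170.3]
ee_rot: [1.0, 0.022, 0.0, -0.0]
contact_force: [-0.1, 0.4, -2.6]
gripper_width: 12.2
grasp_force: 60.1
```

Call:
drive_tool --deltas '[[[0,0,0.2],[0,0,0]],[[0,0,0],[0,0,0]]]'

```text
clock: 14.15
position: [553.0, 153.2, 170.2]
ee_rot: [1.0, 0.022, 0.001, 0.0]
contact_force: [-1.4, -1.7, 5.4]
gripper_width: 12.4
grasp_force: 61.1
```

Call:
drive_tool --deltas '[[[0,0,0],[0,0,0]],[[0,0,0],[0,0,0]],[[0,0,0],[0,0,0]],[[0,0,0],[0,0,0]],[[0,0,-2],[0,0,0]],[[0,0,-4],[0,0,0]],[[0,0,-4],[0,0,0]],[[0,0,-4],[0,0,0]],[[0,0,-1],[0,0,0]]]' --claw 5

```text
clock: 15.05
position: [554.2, 153.8, 323.7]
ee_rot: [1.0, 0.022, 0.005, -0.002]
contact_force: [-0.9, -0.8, 0.8]
gripper_width: 50.0
grasp_force: 0.0
```

Call:
drive_tool --deltas '[[[0,0,0],[0,0,7.5]],[[0.15,4.24,0],[0,0,0]],[[0.15,4.24,0],[0,0,0]],[[0.15,4.24,0],[0,0,0]],[[0.15,4.24,0],[0,0,0]],[[0.15,4.24,0],[0,0,0]],[[0.15,4.24,0],[0,0,0]],[[0.15,4.24,0],[0,0,0]],[[0.15,4.24,0],[0,0,0]],[[0.15,4.24,0],[0,0,0]],[[0.15,4.24,0],[0,0,0]],[[0.15,4.24,0],[0,0,0]]]' --claw 6

```text
clock: 16.25
position: [527.2, -314.3, 317.3]
ee_rot: [0.999, -0.044, -0.0, -0.0]
contact_force: [0.6, -0.2, 1.0]
gripper_width: 59.8
grasp_force: 0.0
```

```bash
cat >> h.py <<'E'
def chk(s,old='pics/scene0.png',box=(200,345,190,290)):
    o=cv2.imread(old)[:,:,::-1].astype(int);n=s['img'].astype(int);a,b,c,e=box
    m=(np.abs(o-n).sum(2)>90)[c:e,a:b].astype(np.uint8)
    k,_,st,_=cv2.connectedComponentsWithStats(m)
    return [(r[:4]+[a,c,0,0]).tolist()+[int(r[4])] for r in st[1:] if r[4]>15]
E
python3 - <<'E'
from h import *
st=arm.read_state(); print(st['clock'],st['position'])
s=cap('scene','sc2.png'); print(chk(s))
cv2.imwrite('pics/c8.png',np.hstack([cv2.resize(s['img'][180:300,190:350,::-1],(480,360),interpolation=cv2.INTER_CUBIC),cv2.resize(s['img'][150:250,380:500,::-1],(320,360),interpolation=cv2.INTER_CUBIC)]))
E
```

```text
16.25 [ 527.21990566 -314.26768238  317.3073146 ]
[[232, 191, 34, 44, 385], [305, 197, 40, 51, 710], [299, 226, 11, 11, 74], [297, 235, 10, 17, 67], [308, 239, 8, 11, 53], [249, 275, 16, 10, 122], [265, 285, 8, 5, 26], [294, 284, 32, 6, 132]]
```

View pics/c8.png

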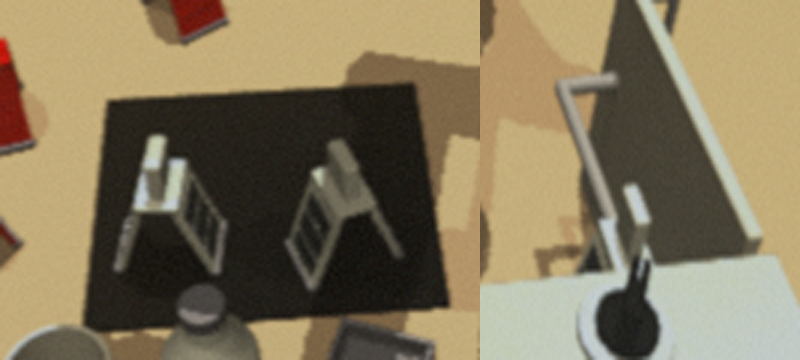

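Call:
drive_tool --deltas '[[[0.2,0,4],[0,0,0]],[[0,0,4.5],[0,0,0]],[[0,0,4.5],[0,0,0]],[[0,0,4.0],[0,0,0]],[[0,0,3],[0,0,0]],[[0,0,1.6],[0,0,0]],[[0,0,0],[0,0,0]],[[0,0,0],[0,0,0]]]'

```text
clock: 17.1
position: [529.9, -313.0, 102.1]
ee_rot: [0.999, -0.044, -0.0, 0.0]
contact_force: [-0.1, 0.5, -0.4]
gripper_width: 59.8
grasp_force: 0.0
```

Call:
drive_tool --deltas '[[[0,0,0],[0,0,0]],[[0,0,0],[0,0,0]],[[0,0,0],[0,0,0]],[[0,0,0],[0,0,0]],[[0,0,0],[0,0,0]],[[0,0,0],[0,0,0]]]' --claw 0

```text
clock: 17.7
position: [530.4, -313.4, 103.2]
ee_rot: [0.999, -0.044, 0.001, 0.001]
contact_force: [0.3, -0.9, 4.6]
gripper_width: 12.0
grasp_force: 60.8
```

Call:
drive_tool --deltas '[[[0,0,-1],[0,0,0]],[[0,0,-2],[0,0,0]],[[0,0,-3],[0,0,0]],[[0,0,-4],[0,0,0]],[[0,0,-4],[0,0,0]],[[0,0,-3],[0,0,0]],[[0,0,-2],[0,0,0]],[[0,0,0],[0,0,0]]]'

```text
clock: 18.5
position: [530.6, -313.1, 295.3]
ee_rot: [0.999, -0.044, 0.003, 0.001]
contact_force: [0.2, 0.7, -0.9]
gripper_width: 11.9
grasp_force: 60.0
```

Call:
drive_tool --deltas '[[[0,0,0],[0,0,-7.5]],[[-0.255,-4.22,0],[0,0,0]],[[-0.255,-4.22,0],[0,0,0]],[[-0.255,-4.22,0],[0,0,0]],[[-0.255,-4.22,0],[0,0,0]],[[-0.255,-4.22,0],[0,0,0]],[[-0.255,-4.22,0],[0,0,0]],[[-0.255,-4.22,0],[0,0,0]],[[-0.255,-4.22,0],[0,0,0]],[[-0.255,-4.22,0],[0,0,0]],[[-0.255,-4.22,0],[0,0,0]],[[-0.255,-4.22,0],[0,0,0]]]'

```text
clock: 19.7
position: [479.8, 151.0, 289.9]
ee_rot: [1.0, 0.022, -0.002, 0.001]
contact_force: [0.8, -0.6, -2.1]
gripper_width: 12.0
grasp_force: 60.0
```

Call:
drive_tool --deltas '[[[0,0,0],[0,0,0]],[[0,0,0],[0,0,0]],[[0,0,0],[0,0,0]]]'

```text
clock: 20.0
position: [481.0, 148.9, 290.9]
ee_rot: [1.0, 0.021, -0.001, 0.001]
contact_force: [-0.3, 0.2, -0.5]
gripper_width: 12.0
grasp_force: 60.0
```

Call:
drive_tool --deltas '[[[0,0,2.5],[0,0,0]],[[0,0,2.5],[0,0,0]],[[0,0,2.5],[0,0,0]],[[0,0,2],[0,0,0]],[[0,0,1.2],[0,0,0]],[[0,0,0.7],[0,0,0]],[[0,0,0],[0,0,0]],[[0,0,0.3],[0,0,0]],[[0,0,0.2],[0,0,0]],[[0,0,0],[0,0,0]]]'

```text
clock: 21.0
position: [481.8, 149.8, 173.4]
ee_rot: [1.0, 0.022, 0.0, -0.0]
contact_force: [0.3, 0.1, -1.9]
gripper_width: 12.1
grasp_force: 60.0
```

Call:
drive_tool --deltas '[[[0,0,0.2],[0,0,0]],[[0,0,0.1],[0,0,0]],[[0,0,0],[0,0,0]]]'

```text
clock: 21.3
position: [482.2, 149.8, 171.3]
ee_rot: [1.0, 0.022, 0.001, -0.0]
contact_force: [-2.3, -0.7, 3.6]
gripper_width: 12.2
grasp_force: 60.8
```

Call:
drive_tool --deltas '[[[0,0,0],[0,0,0]],[[0,0,0],[0,0,0]],[[0,0,0],[0,0,0]],[[0,0,0],[0,0,0]],[[0,0,-2],[0,0,0]],[[0,0,-4],[0,0,0]],[[0,0,-4],[0,0,0]],[[0,0,-4],[0,0,0]],[[0,0,-1],[0,0,0]],[[0,0,0],[0,0,-8.3]],[[0,0,0],[0,0,-8.2]],[[0,0,0],[0,0,0]]]' --claw 5

```text
clock: 22.5
position: [481.4, 149.7, 319.5]
ee_rot: [0.986, 0.165, -0.0, 0.0]
contact_force: [-0.0, -0.3, 0.3]
gripper_width: 50.1
grasp_force: 0.0
```

Run:
```python
from h import *
s=cap('scene','sc3.png'); st=arm.read_state(); print(st['position'],2*np.degrees(np.arctan2(st['ee_rot'][1],st['ee_rot'][0])))
print(chk(s,'pics/sc2.png',(275,345,190,290)))
cv2.imwrite('pics/c9.png',np.hstack([cv2.resize(s['img'][180:300,190:350,::-1],(480,360),interpolation=cv2.INTER_CUBIC),cv2.resize(s['img'][150:250,380:500,::-1],(320,360),interpolation=cv2.INTER_CUBIC)]))
d=cap('top','top3.png'); print(chk(d,'pics/top0.png',(300,412,177,275)))
```

```text
[481.46105606 149.61810554 319.48379739] 18.801667955925506
[[328, 190, 17, 11, 130], [305, 197, 40, 52, 725], [299, 226, 11, 12, 78], [296, 235, 11, 17, 77], [308, 239, 8, 11, 55], [293, 283, 33, 7, 140]]
[[366, 187, 32, 27, 427], [367, 231, 32, 24, 442]]
```

View pics/c9.png

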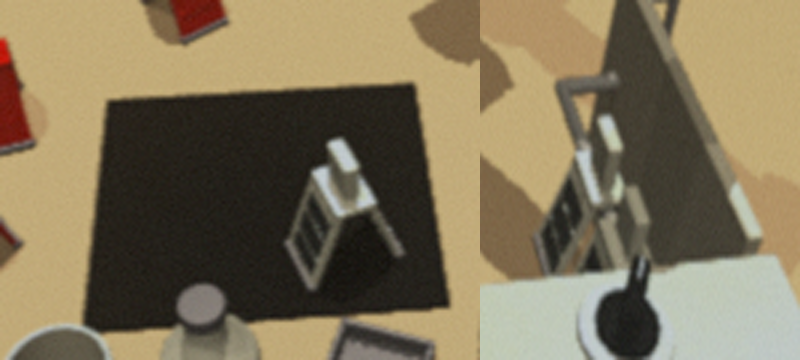

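Call:
drive_tool --deltas '[[[-0.52,3.96,0],[0,0,0]],[[-0.52,3.96,0],[0,0,0]],[[-0.52,3.96,0],[0,0,0]],[[-0.52,3.96,0],[0,0,0]],[[-0.52,3.96,0],[0,0,0]],[[-0.52,3.96,0],[0,0,0]],[[-0.52,3.96,0],[0,0,0]],[[-0.52,3.96,0],[0,0,0]],[[0,0,0],[0,0,0]],[[0,0,0],[0,0,0]]]' --claw 6

```text
clock: 23.6
position: [545.2, -164.3, 319.2]
ee_rot: [0.987, 0.163, -0.001, -0.0]
contact_force: [0.0, 0.8, -0.7]
gripper_width: 59.9
grasp_force: 0.0
```

Run:
```python
from h import *
s=cap('scene'); print(chk(s,'pics/sc3.png',(275,345,190,290)))
```

```text
[[318, 190, 27, 100, 1173], [305, 286, 17, 4, 28]]
```

Call:
drive_tool --deltas '[[[0,0,4],[0,0,0]],[[0,0,4.5],[0,0,0]],[[0,0,4.5],[0,0,0]],[[0,0,4.0],[0,0,0]],[[0,0,3],[0,0,0]],[[0,0,1.7],[0,0,0]],[[0,0,0],[0,0,0]],[[0,0,0],[0,0,0]]]'

```text
clock: 24.45
position: [546.0, -162.6, 103.9]
ee_rot: [0.986, 0.166, 0.0, 0.0]
contact_force: [0.0, 0.5, 1.0]
gripper_width: 60.2
grasp_force: 0.0
```

Call:
drive_tool --deltas '[[[0,0,0],[0,0,0]],[[0,0,0],[0,0,0]],[[0,0,0],[0,0,0]],[[0,0,0],[0,0,0]],[[0,0,0],[0,0,0]],[[0,0,0],[0,0,0]]]' --claw 0

```text
clock: 25.05
position: [546.1, -163.4, 104.2]
ee_rot: [0.986, 0.165, 0.001, 0.0]
contact_force: [-1.2, 1.7, 5.9]
gripper_width: 11.9
grasp_force: 60.5
```

Call:
drive_tool --deltas '[[[0,0,-1],[0,0,0]],[[0,0,-2],[0,0,0]],[[0,0,-3],[0,0,0]],[[0,0,-4],[0,0,0]],[[0,0,-4],[0,0,0]],[[0,0,-3],[0,0,0]],[[0,0,-2],[0,0,0]],[[0,0,0],[0,0,0]]]'

```text
clock: 25.85
position: [546.4, -163.9, 296.4]
ee_rot: [0.986, 0.165, 0.003, 0.001]
contact_force: [0.1, 0.6, -0.8]
gripper_width: 11.8
grasp_force: 59.6
```

Call:
drive_tool --deltas '[[[0,0,0],[0,0,8.2]],[[0,0,0],[0,0,8.2]],[[-2.02,-3.46,0],[0,0,0]],[[-2.02,-3.46,0],[0,0,0]],[[-2.02,-3.46,0],[0,0,0]],[[-1.52,-3.96,0],[0,0,0]],[[-1.52,-3.96,0],[0,0,0]],[[-1.02,-4.46,0],[0,0,0]],[[-1.02,-4.46,0],[0,0,0]],[[-1.02,-4.46,0],[0,0,0]],[[0,0,0],[0,0,0]],[[0,0,0],[0,0,0]]]'

```text
clock: 27.05
position: [408.5, 148.0, 291.5]
ee_rot: [1.0, 0.024, -0.002, 0.001]
contact_force: [0.1, 0.1, -1.7]
gripper_width: 12.1
grasp_force: 59.6
```

Call:
drive_tool --deltas '[[[0.2,0,2.5],[0,0,0]],[[0,0,2.5],[0,0,0]],[[0,0,2.5],[0,0,0]],[[0,0,2],[0,0,0]],[[0,0,1.2],[0,0,0]],[[0,0,0.7],[0,0,0]],[[0,0,0],[0,0,0]],[[0,0,0.3],[0,0,0]],[[0,0,0.2],[0,0,0]],[[0,0,0],[0,0,0]]]'

```text
clock: 28.05
position: [411.7, 147.7, 174.3]
ee_rot: [1.0, 0.022, 0.0, -0.0]
contact_force: [0.3, -0.2, -1.7]
gripper_width: 11.7
grasp_force: 59.6
```

Call:
drive_tool --deltas '[[[0,0,0.2],[0,0,0]],[[0,0,0],[0,0,0]]]'

```text
clock: 28.25
position: [411.8, 147.9, 172.3]
ee_rot: [1.0, 0.023, 0.0, -0.0]
contact_force: [-0.3, 1.0, -0.6]
gripper_width: 12.4
grasp_force: 59.7
```

Call:
drive_tool --deltas '[[[0,0,0.1],[0,0,0]],[[0,0,0],[0,0,0]]]'

```text
clock: 28.45
position: [412.0, 147.8, 172.2]
ee_rot: [1.0, 0.023, 0.001, 0.0]
contact_force: [-1.7, -1.1, 4.8]
gripper_width: 12.1
grasp_force: 60.4
```

Call:
drive_tool --deltas '[[[0,0,0],[0,0,0]],[[0,0,0],[0,0,0]],[[0,0,0],[0,0,0]],[[0,0,0],[0,0,0]],[[0,0,-2],[0,0,0]],[[0,0,-4],[0,0,0]],[[0,0,-4],[0,0,0]],[[0,0,-4],[0,0,0]],[[0,0,-1],[0,0,0]],[[-1,3,0],[0,0,0]],[[0,4,0],[0,0,0]],[[0,4,0],[0,0,0]]]' --claw 5

```text
clock: 29.65
position: [406.0, 36.5, 320.7]
ee_rot: [1.0, 0.023, -0.0, -0.0]
contact_force: [1.6, 0.7, 0.1]
gripper_width: 49.7
grasp_force: 0.0
```

Run:
```python
from h import *
s=cap('scene');d=cap('top')
a=cv2.resize(s['img'][120:240,380:500,::-1],(400,400),interpolation=cv2.INTER_CUBIC)
b=cv2.resize(d['img'][130:280,150:300,::-1],(400,400),interpolation=cv2.INTER_CUBIC)
cv2.imwrite('pics/c10.png',np.hstack([a,b]))
```

```text
(no output)
```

View pics/c10.png

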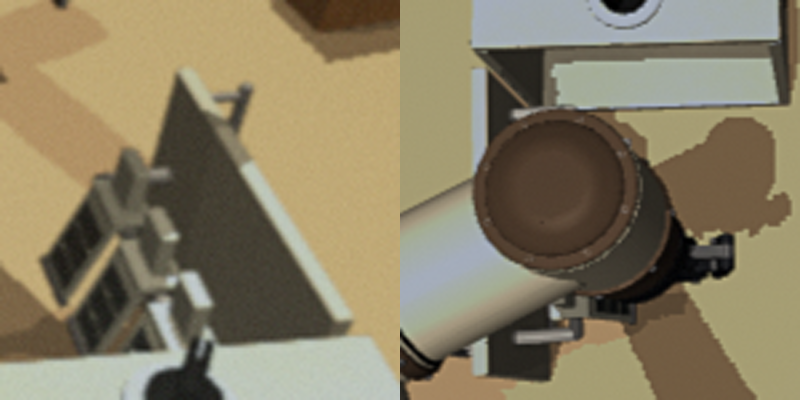

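Call:
drive_tool --deltas '[[[0,0,0],[0,0,8.2]],[[0,0,0],[0,0,8.2]],[[0,0,0],[0,0,8.2]],[[0,0,0],[0,0,8.2]],[[0,0,0],[0,0,8.2]],[[0,0,0],[0,0,8.2]],[[0,0,0],[0,0,8.2]],[[0,0,0],[0,0,8.2]],[[0,0,0],[0,0,8.2]],[[0,0,0],[0,0,8.2]],[[0,0,0],[0,0,8.2]]]'

```text
clock: 30.85
position: [406.4, 37.9, 320.4]
ee_rot: [0.72, -0.694, -0.0, 0.0]
contact_force: [-0.3, 0.8, 0.2]
gripper_width: 49.5
grasp_force: 0.0
```

Call:
drive_tool --deltas '[[[-3.68,0.7,0],[0,0,0]],[[-3.68,0.7,0],[0,0,0]],[[-3.68,0.7,0],[0,0,0]],[[-3.68,0.7,0],[0,0,0]],[[-3.68,0.7,0],[0,0,0]],[[-3.68,0.7,0],[0,0,0]],[[0,0,0],[0,0,0]],[[0,0,0],[0,0,0]]]'

```text
clock: 31.65
position: [354.9, 257.0, 320.3]
ee_rot: [0.722, -0.692, 0.0, 0.001]
contact_force: [0.5, -0.5, -0.5]
gripper_width: 50.1
grasp_force: 0.0
```

Call:
drive_tool --deltas '[[[0.1,0,3],[0,0,0]],[[0,0,3.5],[0,0,0]],[[0,0,3],[0,0,0]],[[0,0,2.5],[0,0,0]],[[0,0,1.7],[0,0,0]],[[0,0,0],[0,0,0]],[[0,0,0],[0,0,0]]]'

```text
clock: 32.35
position: [356.0, 254.8, 184.6]
ee_rot: [0.721, -0.693, 0.0, -0.0]
contact_force: [0.7, 1.1, 0.2]
gripper_width: 49.4
grasp_force: 0.0
```

Call:
drive_tool --deltas '[[[0,0,0],[0,0,0]],[[0,0,0],[0,0,0]],[[0,0,0],[0,0,0]],[[0,0,0],[0,0,0]],[[0,0,0],[0,0,0]],[[0,0,0],[0,0,0]]]' --claw 0

```text
clock: 32.95
position: [354.0, 255.0, 185.1]
ee_rot: [0.721, -0.692, -0.001, 0.001]
contact_force: [-8.6, 1.0, 7.0]
gripper_width: 8.4
grasp_force: 58.7
```

Call:
drive_tool --deltas '[[[0.45,0.05,0],[0,0,-1]],[[0.91,0.1,0],[0,0,-2]],[[1.36,0.14,0],[0,0,-3]],[[1.36,0.14,0],[0,0,-3]],[[1.36,0.14,0],[0,0,-3]],[[1.36,0.14,0],[0,0,-3]],[[1.36,0.14,0],[0,0,-3]],[[1.36,0.14,0],[0,0,-3]],[[1.36,0.14,0],[0,0,-3]],[[1.36,0.14,0],[0,0,-3]],[[1.36,0.14,0],[0,0,-3]],[[1.36,0.14,0],[0,0,-3]]]'

```text
clock: 34.15
position: [384.5, 108.6, 185.1]
ee_rot: [0.889, -0.458, -0.0, 0.001]
contact_force: [-3.5, -0.9, 5.3]
gripper_width: 8.7
grasp_force: 58.7
```

Call:
drive_tool --deltas '[[[1.36,0.14,0],[0,0,-3]],[[1.36,0.14,0],[0,0,-3]],[[1.36,0.14,0],[0,0,-3]],[[1.36,0.14,0],[0,0,-3]],[[1.36,0.14,0],[0,0,-3]],[[1.36,0.14,0],[0,0,-3]],[[1.36,0.14,0],[0,0,-3]],[[1.36,0.14,0],[0,0,-3]],[[1.36,0.14,0],[0,0,-3]]]'

```text
clock: 35.05
position: [466.0, 17.5, 185.2]
ee_rot: [0.971, -0.238, 0.0, 0.001]
contact_force: [-1.6, -1.1, 2.9]
gripper_width: 8.7
grasp_force: 58.7
```

Call:
drive_tool --deltas '[[[1.36,0.14,0],[0,0,-3]],[[1.36,0.14,0],[0,0,-3]],[[1.36,0.14,0],[0,0,-3]],[[1.36,0.14,0],[0,0,-3]],[[1.36,0.14,0],[0,0,-3]],[[1.36,0.14,0],[0,0,-3]],[[1.36,0.14,0],[0,0,-3]],[[0.91,0.1,0],[0,0,-2]],[[0.91,0.1,0],[0,0,-2]],[[0,0,0],[0,0,0]],[[0,0,0],[0,0,0]]]'

```text
clock: 36.15
position: [570.9, -25.5, 185.2]
ee_rot: [1.0, -0.023, 0.001, 0.001]
contact_force: [0.8, -5.0, 3.9]
gripper_width: 8.6
grasp_force: 59.0
```

Call:
drive_tool --deltas '[[[0.45,0.02,0],[0,0,-1]],[[0.45,0.02,0],[0,0,-1]],[[0.3,0.02,0],[0,0,-0.7]],[[0,0,0],[0,0,0]],[[0,0,0],[0,0,0]]]'

```text
clock: 36.65
position: [582.4, -27.2, 185.2]
ee_rot: [1.0, 0.001, 0.0, 0.001]
contact_force: [0.7, -7.3, 4.2]
gripper_width: 8.5
grasp_force: 59.0
```

Call:
drive_tool --deltas '[[[0.2,0,0],[0,0,0]],[[0.2,0,0],[0,0,0]],[[0,0,0],[0,0,0]],[[0,0,0],[0,0,0]]]'

```text
clock: 37.05
position: [584.8, -27.5, 185.2]
ee_rot: [1.0, 0.001, -0.001, 0.002]
contact_force: [-3.7, -6.7, 5.9]
gripper_width: 8.4
grasp_force: 59.3
```

Call:
drive_tool --deltas '[[[0,0,0],[0,0,0]],[[0,0,0],[0,0,0]],[[0,0,0],[0,0,0]],[[0,0,-2],[0,0,0]],[[0,0,-3],[0,0,0]],[[0,0,-4],[0,0,0]],[[0,0,-4],[0,0,0]],[[0,0,-4],[0,0,0]],[[-2,4,0],[0,0,0]],[[-3,4,0],[0,0,0]],[[-3,4,0],[0,0,0]],[[-3,4,0],[0,0,0]]]' --claw 3

```text
clock: 38.25
position: [475.6, -186.3, 353.8]
ee_rot: [1.0, 0.001, 0.0, -0.0]
contact_force: [1.1, -1.8, 0.7]
gripper_width: 30.0
grasp_force: 0.0
```

Run:
```python
from h import *
s=cap('scene','sc5.png');d=cap('top','top5.png')
a=cv2.resize(s['img'][200:260,400:460,::-1],(400,400),interpolation=cv2.INTER_CUBIC)
b=cv2.resize(d['img'][100:180,210:290,::-1],(400,400),interpolation=cv2.INTER_CUBIC)
cv2.imwrite('pics/c11.png',np.hstack([a,b]))
print(arm.read_state()['position'])
# door edge compare with start
for n,i,bx in(('top0',d,(170,300,140,180)),('scene0',s,(355,500,205,240))): print(n,chk(i,'pics/'+n+'.png',bx))
```

```text
[ 473.72470075 -188.50493546  354.95682808]
top0 [[208, 140, 92, 40, 2162]]
scene0 [[355, 213, 36, 27, 267]]
```

View pics/c11.png

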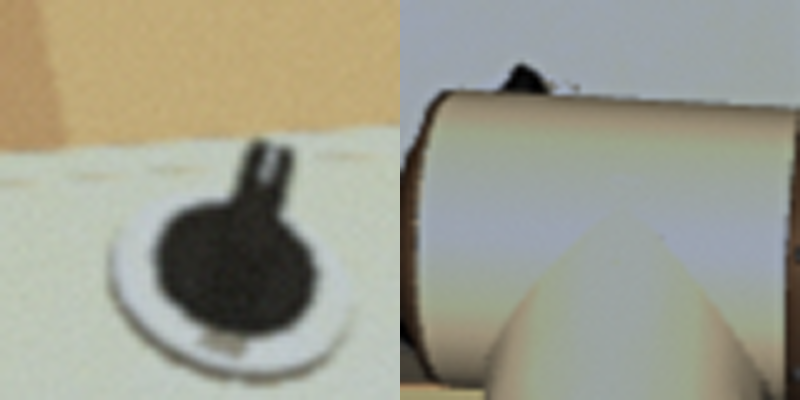

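Run:
```python
from h import *
s=cap('scene');d=cap('top')
def tri(a,b):
    e1,r1=ray(s,*a);e2,r2=ray(d,*b)
    t=np.linalg.lstsq(np.c_[r1,-r2],e2-e1,rcond=None)[0];p,q=e1+r1*t[0],e2+r2*t[1];return ((p+q)/2).round(1),np.linalg.norm(p-q).round(1)
f1=lambda x,y:(170+(x+.5)/4.5-.5,50+(y+.5)/4.5-.5)
f=lambda x,y:(400+(x+.5)/6.667-.5,200+(y+.5)/6.667-.5)
# marker ends and dark blob of the starting top picture
print('mark',tri(f(268,165),f1(263,341)))
o=cv2.imread('pics/top0.png');m=cv2.inRange(o[110:145,215:255],(0,0,0),(70,70,70));ys,xs=np.nonzero(m);print('dark bbox',xs.min()+215,xs.max()+215,ys.min()+110,ys.max()+110)
print('\n'.join(' '.join('%3d'%v for v in r) for r in o[112:138,222:246].mean(2)))
for z in(238,245): print('base sc',z,onz(s,*f(231,283),z).round(0),'top',onz(d,*f1(290,347),z).round(0))
```

```text
mark (array([673.6,  96. , 276.7]), np.float64(1.3))
dark bbox 224 242 113 134
160 161 161 161 161 160 160 161 160 164 163 145 131 158 164 165 162 161 160 159 159 160 159 160
161 161 162 162 160 161 160 159 163 164 135  49  31  75 130 158 166 161 161 160 161 160 160 160
161 161 160 162 161 161 161 162 166 150  68   8   1  12  37  96 157 161 161 161 161 161 160 162
161 160 160 160 161 161 164 167 168 137  30   6  10   9   6  32 102 163 163 164 160 159 161 162
159 159 158 160 162 165 167 168 141  55  10  11  14  14   6   5  56 114 133 160 160 149 157 156
161 160 159 163 165 167 163 145  76  13   8  14  16  14   5   0  23  73 116 139 164 156 132 117
160 161 163 166 166 144  77  33  11   9  12  15  15  12   3   0   5  57 130 165 167 165 152 137
161 163 166 167 144  74  15   1   7  14  16  16  13   6   1   0   0  17  70 134 169 167 163 162
162 165 167 146  76  17   5   7  11  14  16  15  10   3   2   0   1   2  21  88 162 169 165 163
163 166 157 103  23   4  10  26  42  18  14  12   5   1   2   1   5   8   9  33 107 168 166 164
165 167 142  48   7   4  28  82 112  32  13   7   2   1   2  
[... 874 characters left out ...]
  23  95 167 168 165 164
163 164 165 162 140  60   7   0   0   2   6  15  15  15  12  12  13  31  82 140 167 166 163 159
161 165 164 167 167 140  61  26   2   5   8  12   9  11  10  10  42 112 167 169 166 165 163 144
161 162 164 164 166 164 150 110  60  46  34  30  24  40  51  68 117 166 169 166 165 165 152 117
153 150 162 164 165 165 167 168 167 155 125 113 103 141 169 169 168 168 165 165 163 151 115 111
152 138 146 159 164 165 166 165 167 167 166 167 167 167 169 167 165 165 166 165 150 115 113 155
160 148 125 138 159 163 165 165 164 165 166 165 166 165 165 165 166 164 159 146 112 110 156 162
base sc 238 [686.  91. 238.] top [685.  88. 238.]
base sc 245 [692.  87. 245.] top [682.  87. 245.]
```

Call:
drive_tool --deltas '[[[0,0,0],[0,0,6.75]],[[0,0,0],[0,0,6.75]],[[0,0,0],[0,0,6.75]],[[0,0,0],[0,0,6.75]],[[0.786,-4.31,0],[0,0,0]],[[0.786,-4.31,0],[0,0,0]],[[0.786,-4.31,0],[0,0,0]],[[0.786,-4.31,0],[0,0,0]],[[0.786,-4.31,0],[0,0,0]],[[0.786,-4.31,0],[0,0,0]],[[0.786,-4.31,0],[0,0,0]],[[0.786,-4.31,0],[0,0,0]]]' --claw 4.5

```text
clock: 39.65
position: [689.9, 97.1, 353.0]
ee_rot: [0.973, -0.232, -0.0, -0.0]
contact_force: [0.5, 0.3, -0.0]
gripper_width: 44.9
grasp_force: 0.0
```

Call:
drive_tool --deltas '[[[0,0,0],[0,0,0]],[[0,0,2.5],[0,0,0]],[[0,0,2.5],[0,0,0]],[[0,0,2.0],[0,0,0]],[[0,0,0],[0,0,0]],[[0,0,0],[0,0,0]]]'

```text
clock: 40.25
position: [689.0, 94.0, 284.1]
ee_rot: [0.973, -0.232, -0.0, 0.0]
contact_force: [0.8, -0.3, 0.6]
gripper_width: 45.0
grasp_force: 0.0
```

Call:
drive_tool --deltas '[[[-0.1,0.5,0],[0,0,0]],[[0,0,1],[0,0,0]],[[0,0,1],[0,0,0]],[[0,0,0.8],[0,0,0]],[[0,0,0.4],[0,0,0]],[[0,0,0],[0,0,0]]]'

```text
clock: 40.85
position: [685.3, 89.0, 250.8]
ee_rot: [0.973, -0.233, -0.001, 0.001]
contact_force: [-0.3, -1.0, -0.0]
gripper_width: 45.1
grasp_force: 0.0
```

Call:
drive_tool --deltas '[[[0,0,0],[0,0,0]],[[0,0,0],[0,0,0]],[[0,0,0],[0,0,0]],[[0,0,0],[0,0,0]],[[0,0,0],[0,0,0]]]' --claw 0

```text
clock: 41.35
position: [686.1, 89.3, 252.9]
ee_rot: [0.973, -0.233, 0.001, -0.0]
contact_force: [0.1, 1.5, 1.3]
gripper_width: 11.6
grasp_force: 59.3
```

Call:
drive_tool --deltas '[[[0,0,0],[0,0,6]],[[0,0,0],[0,0,6]],[[0,0,0],[0,0,6]],[[0,0,0],[0,0,6]],[[0,0,0],[0,0,6]],[[0,0,0],[0,0,6]],[[0,0,0],[0,0,6]],[[0,0,0],[0,0,6]],[[0,0,0],[0,0,6]]]'

```text
clock: 42.25
position: [684.9, 88.5, 252.9]
ee_rot: [0.759, -0.651, -0.0, 0.001]
contact_force: [-1.4, 0.3, 3.4]
gripper_width: 11.5
grasp_force: 59.5
```

Call:
drive_tool --deltas '[[[0,0,0],[0,0,6]],[[0,0,0],[0,0,6]],[[0,0,0],[0,0,6]],[[0,0,0],[0,0,6]],[[0,0,0],[0,0,6]],[[0,0,0],[0,0,6]],[[0,0,0],[0,0,6]],[[0,0,0],[0,0,4]],[[0,0,0],[0,0,0]]]'

```text
clock: 43.15
position: [683.8, 88.8, 252.9]
ee_rot: [-0.446, 0.895, 0.0, -0.002]
contact_force: [-4.5, 0.2, 5.5]
gripper_width: 11.5
grasp_force: 59.6
```

Run:
```python
from h import *
st=arm.read_state(); print(st['clock'],st['position'],2*np.degrees(np.arctan2(st['ee_rot'][1],st['ee_rot'][0])),st['wrist_torque'],st['contact_force'],st['gripper_width'])
```

```text
43.15 [683.77389045  88.76500714 252.85143402] 233.00865275006922 [ 0.19863449  1.57619625 -0.0312825 ] [-4.52042086  0.19320771  5.49615874] 11.460173660004456
```

Call:
drive_tool --deltas '[[[0,0,0],[0,0,4]],[[0,0,0],[0,0,4]],[[0,0,0],[0,0,2]],[[0,0,0],[0,0,2]],[[0,0,0],[0,0,0]]]'

```text
clock: 43.65
position: [683.5, 88.9, 252.8]
ee_rot: [-0.352, 0.936, 0.0, -0.002]
contact_force: [-5.6, 1.2, 4.0]
gripper_width: 11.6
grasp_force: 60.7
```

Run:
```python
from h import *
st=arm.read_state(); print(st['clock'],st['position'],2*np.degrees(np.arctan2(st['ee_rot'][1],st['ee_rot'][0]))-360,st['wrist_torque'],st['contact_force'],st['gripper_width'])
```

```text
43.65 [683.54169537  88.94198465 252.82553437] -138.75854759098203 [0.23453661 1.69408844 0.88346933] [-5.56236555  1.16510755  3.9516989 ] 11.58074528677997
```

Call:
drive_tool --deltas '[[[0,0,0],[0,0,0]],[[0,0,0],[0,0,0]],[[0,0,0],[0,0,0]],[[0,0,0],[0,0,0]],[[0,0,-2],[0,0,0]],[[0,0,-4],[0,0,0]],[[0,0,-4],[0,0,0]],[[0,0,0],[0,0,0]],[[4,0,0],[0,0,0]],[[4,0,0],[0,0,0]],[[4,0,0],[0,0,0]],[[4,0,0],[0,0,0]]]' --claw 4.5

```text
clock: 44.85
position: [563.7, -17.0, 351.6]
ee_rot: [-0.351, 0.936, -0.0, -0.0]
contact_force: [-0.3, 0.6, -0.4]
gripper_width: 45.0
grasp_force: 0.0
```

Call:
drive_tool --deltas '[[[4,-3,0],[0,0,0]],[[4,-3,0],[0,0,0]],[[4,-3,0],[0,0,0]],[[0,0,0],[0,0,0]]]'

```text
clock: 45.25
position: [532.0, -167.4, 352.1]
ee_rot: [-0.348, 0.938, -0.0, -0.0]
contact_force: [0.3, 1.0, 0.4]
gripper_width: 44.9
grasp_force: 0.0
```

Run:
```python
from h import *
st=arm.read_state(); print(st['clock'],st['position'],st['contact_force'])
s=cap('scene','sc6.png');d=cap('top','top6.png')
a=cv2.resize(s['img'][180:300,190:480,::-1],(480,200),interpolation=cv2.INTER_CUBIC)
a=cv2.resize(s['img'][190:290,340:480,::-1],(420,300),interpolation=cv2.INTER_CUBIC)
b=cv2.resize(d['img'][50:190,170:300,::-1],(279,300),interpolation=cv2.INTER_CUBIC)
cv2.imwrite('pics/c12.png',np.hstack([a,b]))
```

```text
45.25 [ 531.99274956 -167.36005467  352.14929603] [0.31280583 0.99767568 0.41256396]
```

View pics/c12.png

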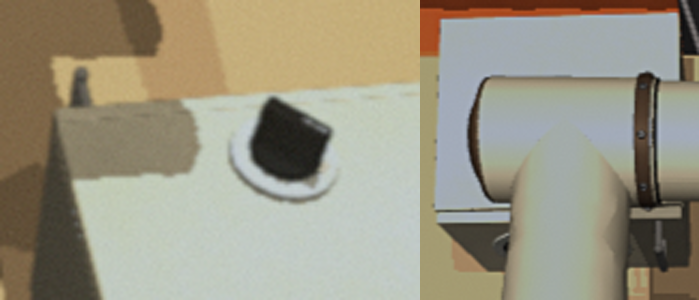

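```bash
python3 -c "
from bench import arm
print(arm.job_done())"
```

```text
the job is handed in; nothing more can be done
None
```

I hung all three filters on the rail, shut the door, turned the timer to its end stop and handed the job in at about 45 s. The filters could not be seen once the door was shut, and the hand-in gave no verdict.

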